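Fit the brass socket on the winch drive

TASK

Draw the brass socket straight up out of the spring clip and fit it over the upright square drive of the green winch gearbox: rest it lightly on the square, turn it until it finds the flats, then press it down, firmly but without forcing it, until the spring balls click in and its rim sits fully home on the steel collar. Let go and leave it there, upright, with the lantern, float, weights, whetstone, spanner and steel socket left where they are.

Things in the scene. Friction and masses are not known exactly. Their poses are not given: they have to be found in the camera images.
- socket: loose brass socket, 0.36 kg, 80 mm tall, upright in the clip: octagonal body 36 mm across and 36 mm tall, square shank 20 x 20 x 44 mm on top. Origin: centre of its underside (rim); z up, x and y square to the shank's flats. Square hole 18 x 18 mm, 30 mm deep, in the underside, sides parallel to the shank's flats; any quarter turn fits. A groove 6.5 to 15.5 mm inside takes the spring balls
- shank (a point): middle of the socket's square shank, 58 mm above the socket's underside, where it is best gripped across two flats; axes as the socket's
- clip: fixed wooden batten, 100 x 90 x 12 mm, with a steel spring clip. Origin: at shelf height under the socket, which stands on the batten between a back plate at +x and two sprung jaws either side of its octagonal body, 16 to 36 mm above the shelf. The jaws grip with about 3 N each; pulled straight up 30 mm or more, the socket is free
- gearbox: fixed green winch gearbox, housing 120 x 100 mm and 52 mm tall on a 140 x 120 mm foot, with a short steel output shaft at +x. Origin: centre of the underside; z up
- shoulder (a point): centre of the top face of the round steel collar, 48 mm across, on the gearbox, 70 mm above the shelf; axes as the gearbox's. The socket's rim sits on it when home. Collar and drive sink together on a spring (see collar). Pressing the socket home over the spring balls takes about 10 to 20 N; above 30 N is forcing it
- collar (a joint): how far the collar, with the drive on it, has been pushed down on its spring: 0 at rest, 1 mm for each 6 N of downward push, 6 mm at the very stop; pushed 5 mm (about 30 N) the socket is being forced
- drive_top (a point): top centre of the steel square drive, 28 mm above the collar: 16 x 16 mm, the last 5 mm tapered to 10 x 10 mm. Its turn about z is NOT measured (the axes given are the gearbox's): its flats stand 0.3 rad or more off them, on a stiff spindle (0.4 N m). The hole fits within 0.13 rad. Misaligned, the rim stops 21 to 25 mm above the collar; aligned, it drops to about 15 mm, onto two spring balls
- lantern: tin lantern, 110 mm across, 225 mm tall; bystander; origin under its centre
- cork_float: cork and red fishing float, 66 mm across, 106 mm tall, on its flat foot; bystander; origin under its centre
- iron_weight_a: cast iron weight, 56 mm across, 66 mm tall; bystander; origin under its centre
- iron_weight_b: cast iron weight, 68 mm across, 66 mm tall; bystander; origin under its centre
- whetstone: grey whetstone 150 x 50 x 25 mm, long along its x; bystander; origin under its centre
- spanner: steel spanner lying flat, about 200 mm long along its x; bystander; origin under its middle
- steel_socket: dark steel round socket, 34 mm across, 50 mm tall, standing; bystander, not the one to use; origin under its centre
There are look-alikes about, which are no part of the job. What is meant by the clip is not black or blue, and is the smaller of those in its own colour.

How it is judged:
By the outcome, as a careful person would: the job done as asked, in the order asked, and still so for the second after the job is handed in, with the robot touching nothing.
It also fails if it takes over 58 s, if anything falls off the work surface, if the arm or the gripper's body presses on something with over 40 N, if the wrist force passes 120 N, or if a joint passes its speed limit or range.

ROBOT

A 7-joint arm with a two-finger parallel gripper is mounted at the origin on the work surface. World frame = base frame: x ahead of the robot, y to its left, z up, the work surface at z = 0. Lengths are in m, angles in rad, forces in N, time in s.
With the tool pointing down it reaches from about 0.425 to 0.825 m from the base axis. Payload 3.6 kg.
Tool frame: the origin (TCP) lies on the centre line of the jaws, within the pads' length; the fingertips stand 19 mm ahead of it and the grasp point (between the pads) is the TCP; x points along the fingers, y is the direction in which the jaws open and shut, and the axes are right-handed (so a half turn about x gives the same grasp; the last joint's range is limited). The gripper opens to 85 mm and grips with 20 to 120 N. Pads are 22 mm wide; open, the fingers measure 114 mm over their backs; the gripper's body (76 mm by 85 mm) begins 54 mm behind the grasp point. The pads swing forward as they close: fully open they stand 13 mm farther back than shut.
Start: joints at [1.173, 0.615, -0.013, 1.423, 0.008, 1.103, -0.04], TCP at [0.236, -0.606, 0.25] pointing down, gripper open.
Joint ranges: [-3.12, 3.12], [-0.3, 2.06], [-1.34, 1.32], [0.26, 2.42], [-1.36, 4.5], [0.01, 1.98], [-2.84, 2.84]. Speed limits (rad/s): [2.79, 2.79, 3.14, 3.14, 3.14, 3.14, 3.14].

INTERFACE

Orientations are given as [roll, pitch, yaw] about the fixed x, y, z axes, in that order (R = Rz(yaw) Ry(pitch) Rx(roll)).
In Python, from rig import * gives the robot as it stands.
- The arm moves only by the tool apply_moves, never from a script. Its argument "moves" is a list that holds one entry, the list of rows, each a list of 7 numbers: the shift along the tool's x, y, z in mm, then the turn, a rotation vector about the tool's x, y, z in degrees, then the gripper's target within -1 to 1 (fully open at 1, half-way at 0, shut at -1). A call has 1 to 8 rows; each row shifts and turns the commanded pose from where the row before left it, along the tool's axes as they then stand; what a row does not reach is not made up. A row lasts 1/8 s, in which the tool goes at most 62.5 mm and 10.7 degrees, less where a joint would pass 70% of its speed; a pose out of reach is approached as far as the arm can. A call with a gripper value outside its range is refused whole. The fingers move at their own pace and stop on an object; "squeeze" is the grip in N (left out, the last holds). Time passes only in rows, so rows that do not move let the fingers close. It gives the time, the measured TCP pose, the force and the opening at its end, in the units of the state.
- read_state(): the state, without advancing time (a new reading comes with each control period).
- get_image(name): name is "scene" or "top" or "wrist"; returns a dict with "color" (420x560x3 uint8, red, green, blue), "z_map" (420x560 float32, m along the optical axis (not along the pixel's ray), 0 where there is no reading), "K" (3x3 intrinsics, pixels), "rvec" (rotation vector, rad) and "tvec" (3), from world to camera coordinates, as OpenCV has them. Camera axes: x right, y down, z forward; pixel columns grow to the right and rows downward; lengths in m; the calibration is good to about 2 mm. A picture is of the moment at which its call begins.
- hand_in(): hands the job in, once; it reports no verdict.
Trained networks look in the newest picture that a camera, given by its name, has taken for a name from the list of things; names that differ only in an ending like _2 or _b are one class to them, and where a whole thing is asked for, a point or a joint stands for the part that bears it (a point fixed in the world has none). Each returns a list of dicts, best first, with "p" (0 to 1); they miss things now and then, are a little off and sometimes report something else, mostly with a low value. They report only what shows in the picture. A call takes as long as a camera call. They do not tell look-alikes from the thing itself.
- find_in(name, camera): "pixel" ([column, row] in pixels, amid what is visible of it).
The state is a dict: "clock": time; "joint_positions": joint angles; "dq": joint speeds; "effort": joint torques, N m; "tcp_pos": TCP position; "eef_rot": TCP orientation; "wrist_force": force on the tool from outside, world axes, zero at the start; "ft_torque": the same for the moment, N m; "opening": finger opening in m.
Only numpy, scipy, OpenCV 4.12 (cv2) and the standard library are available. Lean on these libraries where they do the work, as an engineer would, in place of code of your own. Each camera call takes 0.05 s, during which the arm holds its last target.

## Working session

There is one attempt and no reset: what is moved stays moved. The work goes in short steps, Python scripts to look and compute and a tool call to move; the robot and the scene stay as the last step left them, time stands still between calls to the robot, and variables do not carry over. Pictures are saved under pics/ and viewed, and the job is handed in when it is done.

Besides the shell and the picture viewer there is one more tool, called as name(argument=value, ...) on one line, values as JSON. apply_moves: Moves the arm, as the interface text tells. Its arguments: {"type":"object","properties":{"moves":{"type":"array","items":{"type":"array","items":{"type":"array","items":{"type":"number"}}}},"squeeze":{"type":"number"}},"required":["moves"]}

```bash
ls; mkdir -p pics; python3 - <<'E'
from rig import *
import cv2,numpy as np,pickle
print(read_state())
for n in ["scene","top","wrist"]:
    d=get_image(n); cv2.imwrite(f"pics/{n}0.png",d["color"][:,:,::-1]); pickle.dump(d,open(f"{n}0.pkl","wb"))
    print(n,d["K"].tolist(),d["rvec"],d["tvec"])
E
```

```text
pics
{'clock': 0.0, 'joint_positions': array([ 1.17247806,  0.61592285, -0.01263038,  1.42491485,  0.00809746,
        1.10335669, -0.04038827]), 'dq': array([ 0.00122133,  0.00196598,  0.00146624, -0.00046368,  0.00014651,
       -0.00152109,  0.00012766]), 'effort': array([ 3.31147767e-04, -4.69222784e+01,  2.59365449e-01, -1.71035546e+01,
        9.94532194e-03,  9.60328267e-03, -1.14606462e-05]), 'tcp_pos': array([ 0.23591046, -0.60491579,  0.24913037]), 'eef_rot': array([-1.56064176,  1.56824456,  1.95285782]), 'wrist_force': array([-0.07168383,  0.19527041,  0.63867221]), 'ft_torque': array([ 0.06213636, -0.00192948, -0.00459728]), 'opening': 0.08537058130228807}
scene [[434.52017153935867, 0.0, 282.69374401492456], [0.0, 434.52017153935867, 205.68860806868676], [0.0, 0.0, 1.0]] [ 2.1062966   1.41193028 -0.51531668] [-0.20427028 -0.35950452  1.50199348]
top [[416.222883295219, 0.0, 276.9802468352528], [0.0, 416.222883295219, 208.59498019349584], [0.0, 0.0, 1.0]] [ 2.17246826 -2.11952678  0.21123437] [-0.03463025  0.56718096  1.05522232]
wrist [[362.40279582426393, 0.0, 278.54234284130246], [0.0, 362.40279582426393, 210.04309202703854], [0.0, 0.0, 1.0]] [-2.38981485  1.63424442  0.2395237 ] [-0.64719811 -0.0363819   0.37965271]
```

View pics/scene0.png

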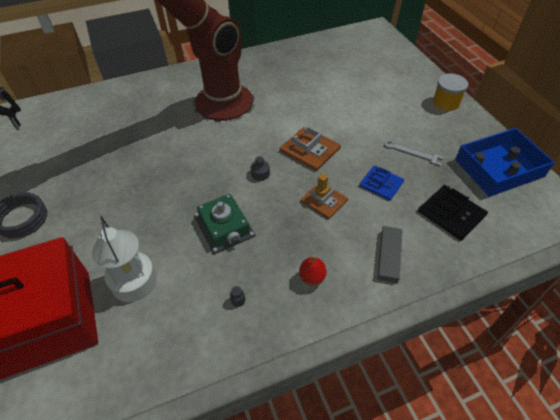

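View pics/top0.png

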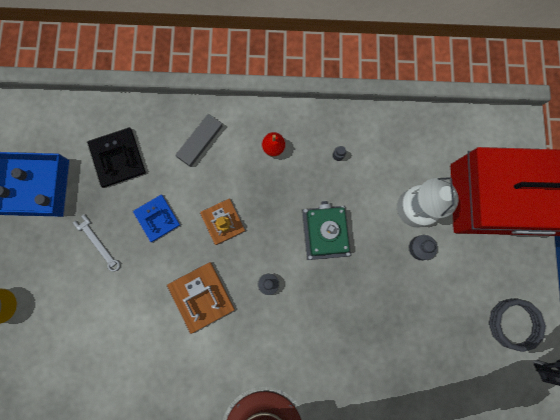

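View pics/wrist0.png

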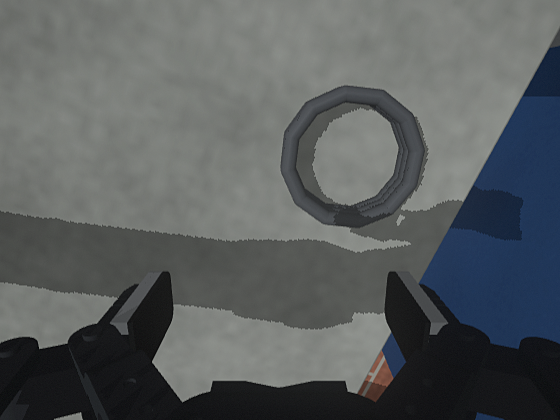

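The top view shows the brass socket in the small orange batten near (223,222), and the gearbox drive near (331,230). Next I'll enlarge both and measure them.

```bash
cat > h.py <<'E'
import cv2,numpy as np,pickle
from scipy.spatial.transform import Rotation as R
def cloud(d):
    z=d["z_map"].astype(float);h,w=z.shape;K=d["K"]
    v,u=np.mgrid[:h,:w]
    P=np.stack([(u-K[0,2])/K[0,0]*z,(v-K[1,2])/K[1,1]*z,z],-1)
    M=cv2.Rodrigues(np.array(d["rvec"]))[0]
    W=(P-np.array(d["tvec"]))@M
    W[z<=0]=np.nan
    return W
def pix(d,X):
    return cv2.projectPoints(np.atleast_2d(np.array(X,float)),np.array(d["rvec"]),np.array(d["tvec"]),d["K"],None)[0][:,0]
E
python3 - <<'E'
from h import *
d=pickle.load(open("top0.pkl","rb"));W=cloud(d)
c=d["color"][:,:,::-1]
a=cv2.resize(c[190:255,190:255],(400,400),interpolation=cv2.INTER_NEAREST)
b=cv2.resize(c[195:265,295:365],(400,400),interpolation=cv2.INTER_NEAREST)
cv2.imwrite("pics/crop0.png",np.hstack([a,b]))
print(np.round(W[300,300],4), np.round(W[180,250],4))
for n,(u0,v0,u1,v1),(zl,zh) in [("shanktop",(205,205,240,240),(.07,.11)),("drive top",(310,210,350,250),(.092,.11)),("collar",(310,210,350,250),(.064,.077)),("housing",(295,195,365,265),(.045,.058)),("batten",(195,195,250,250),(.008,.016))]:
    S=W[v0:v1,u0:u1].reshape(-1,3);m=(S[:,2]>zl)&(S[:,2]<zh);S=S[m]
    if len(S)<4: print(n,len(S));continue
    r=cv2.minAreaRect((S[:,:2]*1000).astype(np.float32))
    print(n,len(S),S.mean(0).round(4),np.median(S[:,2]).round(4),r)
E
```

```text
[ 0.33   -0.0888  0.0015] [ 6.551e-01  5.540e-02 -2.000e-04]
shanktop 74 [0.5251 0.1225 0.0894] 0.0907 ((525.8143310546875, 122.97949981689453), (20.242183685302734, 19.810791015625), 28.935625076293945)
drive top 33 [ 0.5134 -0.1555  0.0961] 0.0962 ((513.0914306640625, -156.1429443359375), (14.848575592041016, 14.068739891052246), 64.22425079345703)
collar 215 [ 0.5127 -0.1551  0.0692] 0.0692 ((513.3876342773438, -156.19647216796875), (44.902645111083984, 47.26322555541992), 1.7861672639846802)
housing 1375 [ 0.5129 -0.1545  0.0512] 0.051 ((519.3729248046875, -155.091552734375), (131.42041015625, 100.04578399658203), 6.287912368774414)
batten 838 [0.5365 0.129  0.0115] 0.0113 ((536.36767578125, 128.7867889404297), (100.41481018066406, 89.75035095214844), 27.609533309936523)
```

View pics/crop0.png

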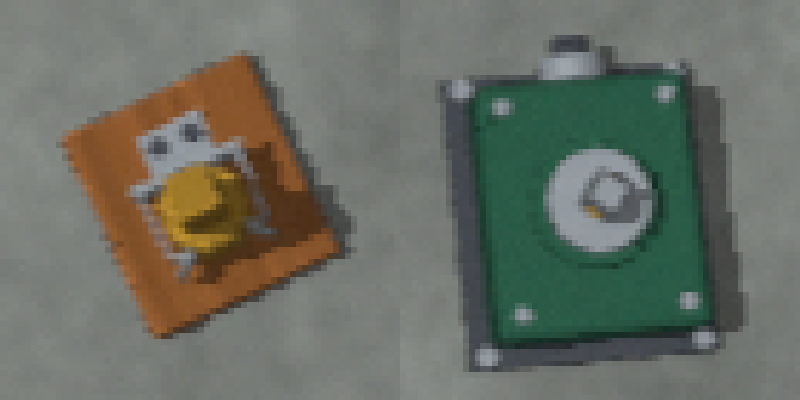

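```bash
cat >> h.py <<'E'
def Rt(a): # tool pointing down, jaw axis y at world yaw a (rad)
    c,s=np.cos(a),np.sin(a); return np.array([[0,c,s],[0,s,-c],[-1,0,0]],float)
def rows(p0,R0,p1,R1,n,g):
    rv=R.from_matrix(R0.T@R1).as_rotvec(); out=[]; Rc=R0.copy();pc=np.array(p0,float)
    st=np.round(np.degrees(rv)/n,1); 
    for i in range(n):
        tgt=p0+(np.array(p1)-p0)*(i+1)/n
        s=np.round(Rc.T@(tgt-pc)*1000,1); pc=pc+Rc@s/1000
        Rc=Rc@R.from_rotvec(np.radians(st)).as_matrix()
        out.append([*s.tolist(),*st.tolist(),g])
    return out,pc,Rc
E
python3 - <<'E'
from h import *
from rig import *
s=read_state();R0=R.from_euler('xyz',s["eef_rot"]).as_matrix();print(R0.round(3))
d=pickle.load(open("wrist0.pkl","rb"));M=cv2.Rodrigues(d["rvec"])[0];C=-M.T@d["tvec"]
print("cam in tool",(R0.T@(C-s["tcp_pos"])).round(4),"axis in tool",(R0.T@M.T).round(3))
d=pickle.load(open("top0.pkl","rb"));W=cloud(d)
for n in["lantern","shank","drive_top","clip"]: print(n,find_in(n,"top")[:3])
S=W.reshape(-1,3);m=(S[:,2]>.1)&(S[:,0]>.2)&(S[:,1]>-.6);print(S[m].min(0),S[m].max(0))
for k in range(4):
  a=np.arctan2(R0[1,1],R0[0,1])
print(np.degrees(a))
E
```

```text
[[-0.001  0.363 -0.932]
 [ 0.002 -0.932 -0.363]
 [-1.    -0.002 -0.   ]]
cam in tool [-0.1237 -0.0017 -0.0724] axis in tool [[-0.    -0.284  0.959]
 [ 1.    -0.001 -0.   ]
 [ 0.001  0.959  0.284]]
lantern [{'pixel': [428.9, 200.7], 'p': 0.67}]
shank [{'pixel': [219.4, 224.6], 'p': 0.76}]
drive_top []
clip [{'pixel': [156.5, 219.4], 'p': 0.84}, {'pixel': [197.3, 294.5], 'p': 0.83}, {'pixel': [112.0, 158.1], 'p': 0.83}]
[ 0.20008914 -0.59998291  0.10007439] [ 0.75155919 -0.00195944  0.34524476]
-68.69451256046796
```

```bash
python3 - <<'E'
from h import *
from rig import *
s=read_state();R0=R.from_euler('xyz',s["eef_rot"]).as_matrix();p0=s["tcp_pos"]
o,pc,Rc=rows(p0,R0,np.array([.513,-.156,.25]),Rt(np.radians(-17)),12,1)
for r in o: print(r)
print(pc)
d=pickle.load(open("top0.pkl","rb"));W=cloud(d);S=W.reshape(-1,3)
m=(S[:,2]>.1)&(abs(S[:,0]-.55)<.12)&(abs(S[:,1]+.37)<.12);print(S[m].min(0),S[m].max(0),np.median(S[m],0))
# clip heights near socket in socket frame
c=np.array([.5255,.1228]);a=np.radians(28);q=(S[:,:2]-c)@np.array([[np.cos(a),-np.sin(a)],[np.sin(a),np.cos(a)]])
for lo,hi in[(.02,.03),(.03,.06)]:
  m=(q[:,0]>lo)&(q[:,0]<hi)&(abs(q[:,1])<.02);print(lo,S[m][:,2].max())
E
```

```text
[0.0, -26.5, -35.1, -4.3, -0.0, 0.0, 1]
[0.0, -23.8, -37.0, -4.3, -0.0, 0.0, 1]
[0.1, -21.0, -38.7, -4.3, -0.0, 0.0, 1]
[-0.0, -18.0, -40.1, -4.3, -0.0, 0.0, 1]
[0.0, -14.9, -41.4, -4.3, -0.0, 0.0, 1]
[0.0, -11.8, -42.4, -4.3, -0.0, 0.0, 1]
[0.0, -8.6, -43.1, -4.3, -0.0, 0.0, 1]
[0.1, -5.3, -43.7, -4.3, -0.0, 0.0, 1]
[-0.0, -2.1, -43.9, -4.3, -0.0, 0.0, 1]
[0.0, 1.3, -44.0, -4.3, -0.0, 0.0, 1]
[0.0, 4.5, -43.7, -4.3, -0.0, 0.0, 1]
[0.0, 7.9, -43.3, -4.3, -0.0, 0.0, 1]
[ 0.51302766 -0.15604461  0.25004944]
[ 0.54026686 -0.45970505  0.10009948] [ 0.63787823 -0.35972281  0.23041061] [ 0.58219211 -0.39589736  0.16984538]
0.02 0.037000003407076966
0.03 0.01957617732596955
```

apply_moves(moves=[[[0,-26.5,-35,-4.3,0,0,1],[0,-24,-37,-4.3,0,0,1],[0,-21,-38.5,-4.3,0,0,1],[0,-18,-40,-4.3,0,0,1],[0,-15,-41.5,-4.3,0,0,1],[0,-12,-42.5,-4.3,0,0,1],[0,-8.5,-43,-4.3,0,0,1],[0,-5.5,-43.5,-4.3,0,0,1]]])

```text
clock: 1.35
tcp_pos: [0.4207, -0.3046, 0.2506]
eef_rot: [1.525, 1.57, -0.642]
wrist_force: [-0.6, -0.2, -0.6]
opening: 0.0856
```

apply_moves(moves=[[[0,-2,-44,-4.3,0,0,1],[0,1.5,-44,-4.3,0,0,1],[20,4.5,-43.5,-4.3,0,0,1],[40,8,-43,-4.3,0,0,1],[0,0,0,0,0,0,1]]])

```text
clock: 1.98
tcp_pos: [0.5125, -0.1516, 0.1878]
eef_rot: [-2.066, 1.564, 2.356]
wrist_force: [-0.7, -0.5, 0.5]
opening: 0.0853
```

```bash
python3 - <<'E'
from h import *
from rig import *
d=get_image("wrist");pickle.dump(d,open("wrist1.pkl","wb"));cv2.imwrite("pics/wrist1.png",d["color"][:,:,::-1])
s=read_state();print(s["clock"],s["tcp_pos"],s["joint_positions"].round(3),pix(d,[.513,-.156,.098]))
E
```

```text
2.025 [ 0.51238594 -0.15474735  0.18917421] [ 0.45   0.526 -0.296  1.826  0.2    0.822 -0.24 ] [[283.63344369 232.40337217]]
```

View pics/wrist1.png

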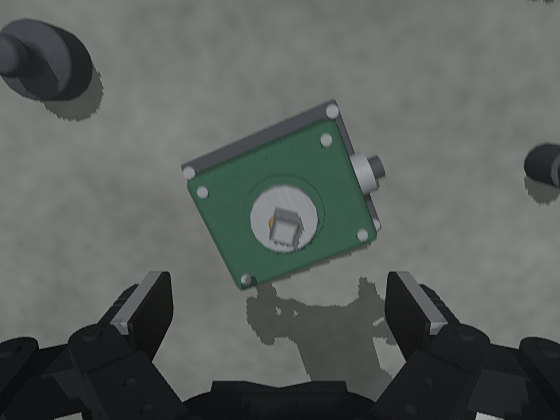

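The drive's small top square shows at about (284,232), with the collar around (283,217). I'll enlarge it to get the angle.

```bash
python3 - <<'E'
from h import *
d=pickle.load(open("wrist1.pkl","rb"));c=d["color"][:,:,::-1]
a=c[175:255,243:323];cv2.imwrite("pics/crop1.png",cv2.resize(a,(600,600),interpolation=cv2.INTER_CUBIC))
# ortho render at z=.098 : 0.1mm..
n=560;sc=0.04/n
jj,ii=np.mgrid[:n,:n];X=np.stack([.513+(n/2-jj)*sc,-.155+(n/2-ii)*sc,np.full((n,n),.098)],-1).reshape(-1,3)
p=pix(d,X).astype(np.float32).reshape(n,n,2)
o=cv2.remap(c,p[:,:,0].copy(),p[:,:,1].copy(),cv2.INTER_CUBIC);cv2.imwrite("pics/ortho1.png",o)
W=cloud(d)[175:255,243:323].reshape(-1,3)
for zl,zh in((.0965,.1),(.0955,.1),(.065,.073)):
  S=W[(W[:,2]>zl)&(W[:,2]<zh)];print(len(S),np.median(S,0),cv2.minAreaRect((S[:,:2]*1000).astype(np.float32)))
E
```

```text
346 [ 0.51311464 -0.15530309  0.09802028] ((513.0982666015625, -155.39971923828125), (13.34533405303955, 12.494416236877441), 59.67835235595703)
420 [ 0.51315381 -0.15507837  0.09781878] ((513.1298217773438, -155.6268310546875), (13.885514259338379, 14.974702835083008), 58.6131591796875)
2615 [ 0.51537403 -0.15057326  0.07029095] ((513.2699584960938, -155.52639770507812), (47.40341567993164, 47.2449951171875), 69.015625)
```

View pics/ortho1.png

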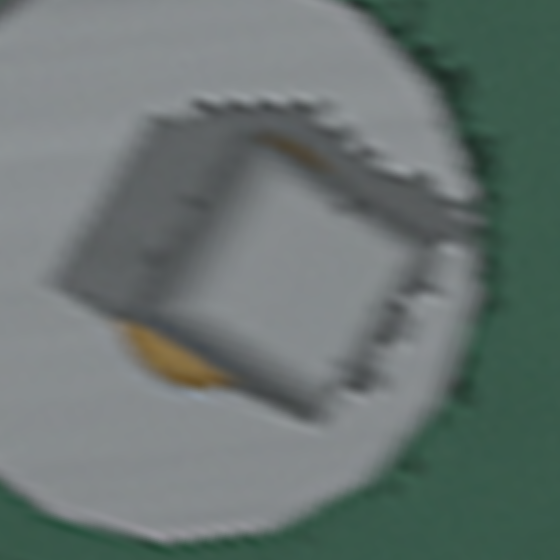

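View pics/crop1.png

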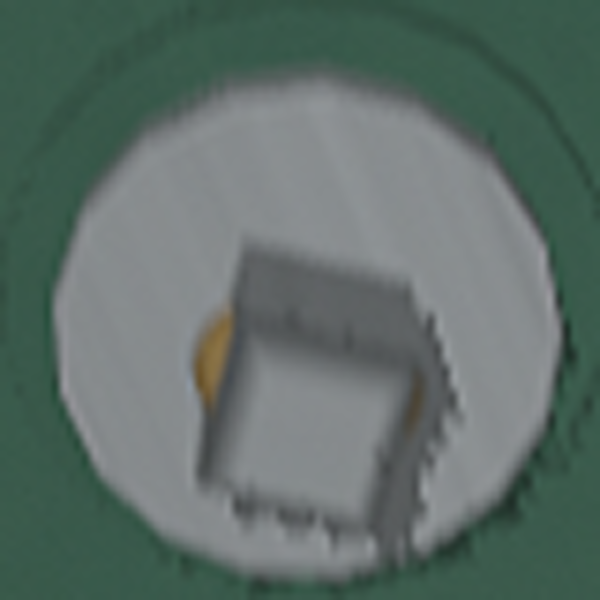

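```bash
python3 - <<'E'
from h import *
from rig import *
s=read_state();R0=R.from_euler('xyz',s["eef_rot"]).as_matrix();p0=s["tcp_pos"]
print(R0.round(3))
o,pc,Rc=rows(p0,R0,np.array([.5257,.1228,.19]),Rt(np.radians(28.5)),8,0.2)
for r in o: print(r)
E
```

```text
[[-0.003  0.957 -0.291]
 [ 0.001 -0.291 -0.957]
 [-1.    -0.003 -0.001]]
[-0.1, -8.5, -33.7, -5.7, -0.0, 0.0, 0.2]
[-0.0, -5.1, -34.3, -5.7, -0.0, 0.0, 0.2]
[-0.1, -1.7, -34.7, -5.7, -0.0, 0.0, 0.2]
[-0.0, 1.8, -34.7, -5.7, -0.0, 0.0, 0.2]
[-0.1, 5.3, -34.3, -5.7, -0.0, 0.0, 0.2]
[-0.0, 8.6, -33.7, -5.7, -0.0, 0.0, 0.2]
[-0.1, 11.9, -32.6, -5.7, -0.0, 0.0, 0.2]
[-0.0, 15.1, -31.3, -5.7, -0.0, 0.0, 0.2]
```

apply_moves(moves=[[[0,-8.5,-33.5,-5.7,0,0,0.2],[0,-5,-34.5,-5.7,0,0,0.2],[0,-1.5,-34.5,-5.7,0,0,0.2],[0,2,-34.5,-5.7,0,0,0.2],[0,5.5,-34.5,-5.7,0,0,0.2],[0,8.5,-33.5,-5.7,0,0,0.2],[0,12,-32.5,-5.7,0,0,0.2],[0,15,-31.5,-5.7,0,0,0.2]]])

```text
clock: 3.02
tcp_pos: [0.5285, 0.1193, 0.1915]
eef_rot: [0.568, 1.568, -0.506]
wrist_force: [0.5, 0.4, 0.1]
opening: 0.0509
```

apply_moves(moves=[[[0,0,0,0,0,0,0.2],[0,0,0,0,0,0,0.2]]])

```text
clock: 3.28
tcp_pos: [0.528, 0.1182, 0.1908]
eef_rot: [-0.05, 1.569, -1.127]
wrist_force: [0.0, -0.6, 0.1]
opening: 0.0513
```

```bash
python3 - <<'E'
from h import *
from rig import *
d=get_image("wrist");pickle.dump(d,open("wrist2.pkl","wb"))
s=read_state();print(s["clock"],s["tcp_pos"],s["joint_positions"].round(3));q=pix(d,[.5257,.1228,.092])[0];print(q)
R0=R.from_euler('xyz',s["eef_rot"]).as_matrix();print(R0.round(3))
c=d["color"][:,:,::-1]
u,v=q.astype(int)
# ortho at top plane
n=400;sc=0.05/n
jj,ii=np.mgrid[:n,:n];X=np.stack([.5257+(n/2-jj)*sc,.1228+(n/2-ii)*sc,np.full((n,n),.092)],-1).reshape(-1,3)
p=pix(d,X).astype(np.float32).reshape(n,n,2)
o=cv2.remap(c,p[:,:,0].copy(),p[:,:,1].copy(),cv2.INTER_CUBIC)
cv2.imwrite("pics/w2.png",np.hstack([cv2.resize(c,(400,300)),np.zeros((300,0,3),np.uint8)]) if 0 else np.hstack([cv2.resize(c,(400,400)),o]))
W=cloud(d).reshape(-1,3)
m=(np.hypot(W[:,0]-.5257,W[:,1]-.1228)<.025)
for zl,zh in((.0905,.095),(.085,.095),):
  S=W[m&(W[:,2]>zl)&(W[:,2]<zh)];print(len(S),np.median(S,0),cv2.minAreaRect((S[:,:2]*1000).astype(np.float32)))
E
```

```text
3.325 [0.52791215 0.11792346 0.19063633] [ 0.072  0.561 -0.51   1.807  0.351  0.865 -0.111]
[278.35953768 213.70857778]
[[ 0.001  0.881  0.473]
 [-0.002  0.473 -0.881]
 [-1.    -0.     0.002]]
907 [0.52559789 0.12397482 0.09224013] ((525.8098754882812, 123.6684341430664), (19.567304611206055, 20.35805320739746), 27.563243865966797)
975 [0.52524362 0.12453564 0.09218076] ((525.7039184570312, 123.67605590820312), (19.54102325439453, 20.43840789794922), 28.278705596923828)
```

View pics/w2.png

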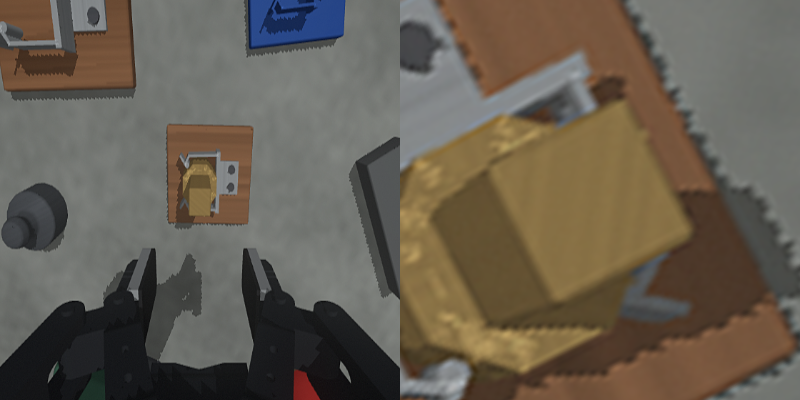

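```bash
cat > go.py <<'E'
import sys
from h import *
from rig import *
x,y,z,a,n,g=map(float,sys.argv[1:7])
s=read_state();R0=R.from_euler('xyz',s["eef_rot"]).as_matrix();p0=s["tcp_pos"]
print("t",s["clock"],"p",p0.round(4),"a",np.degrees(np.arctan2(R0[1,1],R0[0,1])).round(2),"tilt",np.degrees(R0[:2,0]).round(2),"F",s["wrist_force"].round(1),"T",s["ft_torque"].round(2),"op",round(s["opening"],4),"j7",s["joint_positions"][-1].round(2))
o,pc,Rc=rows(p0,R0,np.array([x,y,z]),Rt(np.radians(a)),int(n),g)
for r in o: print(r)
E
python3 go.py .5257 .1237 .12 28.2 2 0.2
```

```text
t 3.325 p [0.5279 0.1179 0.1906] a 28.26 tilt [ 0.04 -0.12] F [-0.2 -0.9 -0.5] T [-0.08 -0.08  0.02] op 0.051 j7 -0.11
[35.3, 0.4, -3.1, 0.0, 0.1, 0.0, 0.2]
[35.3, 0.4, -3.1, 0.0, 0.1, 0.0, 0.2]
```

apply_moves(moves=[[[25,0.4,-3,0,0.1,0,0.2],[25,0.4,-3,0,0,0,0.2],[10,0,0,0,0,0,0.2],[0,0,0,0,0,0,0.2]]])

```text
clock: 3.82
tcp_pos: [0.5253, 0.125, 0.1301]
eef_rot: [-2.393, 1.569, 2.815]
wrist_force: [0.3, 0.1, 0.1]
opening: 0.0515
```

```bash
python3 go.py .5257 .1237 .07 28.2 3 0.2
```

```text
t 3.825 p [0.5253 0.125  0.1301] a 28.39 tilt [-0.09  0.03] F [0.3 0.1 0.1] T [-0.01  0.02 -0.04] op 0.0515 j7 -0.17
[20.0, -0.1, 0.5, 0.1, -0.0, 0.0, 0.2]
[20.1, -0.0, 0.4, 0.1, -0.0, 0.0, 0.2]
[20.0, -0.1, 0.5, 0.1, -0.0, 0.0, 0.2]
```

apply_moves(moves=[[[20,0,0.3,0,0,0,0.2],[20,0,0.3,0,0,0,0.2],[15,0,0.3,0,0,0,0.2],[5,0,0,0,0,0,0.2],[0,0,0,0,0,0,0.2]]])

```text
clock: 4.45
tcp_pos: [0.5258, 0.1256, 0.0706]
eef_rot: [2.918, 1.569, 1.845]
wrist_force: [0.5, -0.6, 1.3]
opening: 0.051
```

```bash
python3 go.py .5257 .1237 .07 28.2 1 0.2; python3 - <<'E'
from h import *
from rig import *
d=get_image("wrist");c=d["color"][:,:,::-1]
cv2.imwrite("pics/w3.png",c);print(read_state()["tcp_pos"])
E
```

```text
t 4.45 p [0.5258 0.1256 0.0706] a 28.5 tilt [-0.03  0.1 ] F [ 0.5 -0.6  1.3] T [ 0.04 -0.04  0.06] op 0.051 j7 -0.23
[0.6, -1.0, 1.7, 0.3, -0.1, -0.0, 0.2]
[0.52599653 0.1257902  0.07086134]
```

View pics/w3.png

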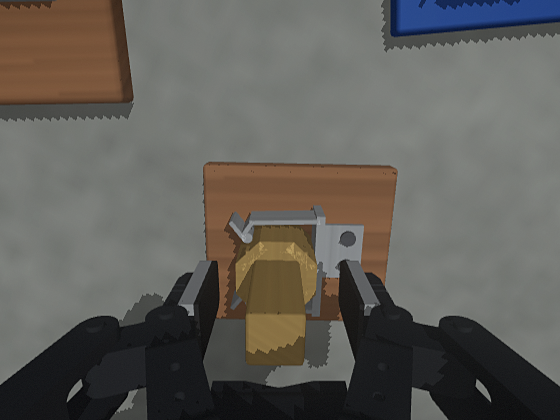

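apply_moves(moves=[[[0.5,-0.8,1.5,0,0,0,0.2],[0,0,0,0,0,0,-1],[0,0,0,0,0,0,-1],[0,0,0,0,0,0,-1],[0,0,0,0,0,0,-1]]], squeeze=80)

```text
clock: 5.12
tcp_pos: [0.5257, 0.1238, 0.0703]
eef_rot: [2.954, 1.569, 1.88]
wrist_force: [-0.2, -0.7, 5.5]
opening: 0.0191
```

```bash
python3 go.py .5257 .1237 .17 28.2 4 -1
```

```text
t 5.125 p [0.5257 0.1238 0.0703] a 28.49 tilt [-0.02  0.07] F [-0.2 -0.7  5.5] T [-0.2   0.21 -0.03] op 0.0191 j7 -0.23
[-24.9, -0.0, -0.0, 0.1, -0.0, -0.0, -1.0]
[-25.0, -0.0, -0.0, 0.1, -0.0, -0.0, -1.0]
[-24.9, -0.0, -0.0, 0.1, -0.0, -0.0, -1.0]
[-24.9, -0.0, -0.1, 0.1, -0.0, -0.0, -1.0]
```

apply_moves(moves=[[[-10,0,0,0,0,0,-1],[-15,0,0,0,0,0,-1],[-20,0,0,0,0,0,-1],[-25,0,0,0,0,0,-1],[-30,0,0,0,0,0,-1],[-30,0,0,0,0,0,-1],[-5,0,0,0,0,0,-1],[0,0,0,0,0,0,-1]]])

```text
clock: 6.12
tcp_pos: [0.5248, 0.1232, 0.2045]
eef_rot: [-2.374, 1.568, 2.836]
wrist_force: [-0.3, 0.1, -4.6]
opening: 0.0193
```

```bash
python3 - <<'E'
from h import *
from rig import *
d=get_image("wrist");c=d["color"][:,:,::-1]
cv2.imwrite("pics/w4.png",c)
E
python3 go.py .5131 -.1555 .20 -12 8 -1
```

```text
t 6.175 p [0.5246 0.1231 0.2038] a 28.5 tilt [-0.21  0.02] F [ 0.2  0.7 -3.5] T [ 0.    0.05 -0.  ] op 0.0192 j7 -0.11
[0.5, -17.9, 29.9, 5.1, -0.0, 0.0, -1.0]
[0.4, -15.1, 31.4, 5.1, -0.0, 0.0, -1.0]
[0.5, -12.3, 32.6, 5.1, -0.0, 0.0, -1.0]
[0.5, -9.4, 33.6, 5.1, -0.0, 0.0, -1.0]
[0.4, -6.3, 34.3, 5.1, -0.0, 0.0, -1.0]
[0.5, -3.2, 34.7, 5.1, -0.0, 0.0, -1.0]
[0.4, -0.2, 34.8, 5.1, -0.0, 0.0, -1.0]
[0.5, 2.9, 34.7, 5.1, -0.0, 0.0, -1.0]
```

View pics/w4.png

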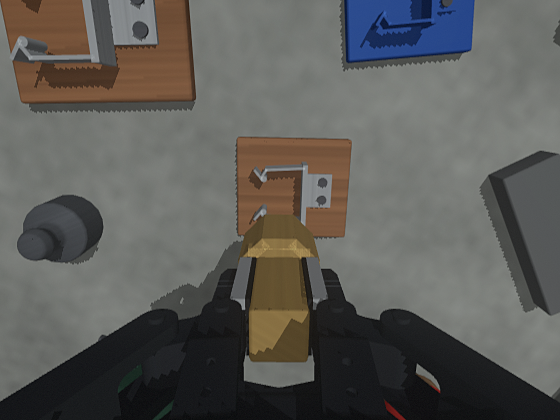

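apply_moves(moves=[[[0,-18,30,5.1,0,0,-1],[0,-15,31.5,5.1,0,0,-1],[0,-12.5,32.5,5.1,0,0,-1],[0,-9.5,33.5,5.1,0,0,-1],[0,-6.5,34.5,5.1,0,0,-1],[0,-3,34.5,5.1,0,0,-1],[0,0,35,5.1,0,0,-1],[0,3,34.5,5.1,0,0,-1]]])

```text
clock: 7.18
tcp_pos: [0.513, -0.1558, 0.2027]
eef_rot: [-1.878, 1.566, 2.617]
wrist_force: [0.2, -0.5, -3.6]
opening: 0.0192
```

apply_moves(moves=[[[0,0,0,0,0,0,-1],[0,0,0,0,0,0,-1]]])

```text
clock: 7.42
tcp_pos: [0.5136, -0.1539, 0.2032]
eef_rot: [-2.158, 1.566, 2.341]
wrist_force: [0.4, 1.1, -3.3]
opening: 0.0193
```

```bash
python3 go.py .5131 -.1555 .175 -12 2 -1
```

```text
t 7.425 p [ 0.5136 -0.1539  0.2032] a -12.23 tilt [-0.19  0.2 ] F [ 0.4  1.1 -3.3] T [ 0.03 -0.03  0.05] op 0.0193 j7 -0.17
[14.1, -0.0, 0.9, -0.1, -0.1, 0.1, -1.0]
[14.1, -0.1, 0.9, -0.1, -0.1, 0.1, -1.0]
```

apply_moves(moves=[[[14,0,0.8,0,0,0,-1],[14,0,0.8,0,0,0,-1],[14,0,0,0,0,0,-1],[0,0,0,0,0,0,-1],[0,0,0,0,0,0,-1]]])

```text
clock: 8.05
tcp_pos: [0.5142, -0.1564, 0.1625]
eef_rot: [-2.727, 1.569, 1.771]
wrist_force: [0.4, -0.5, -4.5]
opening: 0.0189
```

```bash
python3 go.py .5131 -.1555 .155 -12 2 -1;  python3 - <<'E'
from h import *
from rig import *
d=get_image("wrist");c=d["color"][:,:,::-1]
pickle.dump(d,open("w5.pkl","wb"))
t=get_image("top");pickle.dump(t,open("t5.pkl","wb"))
e=get_image("scene");pickle.dump(e,open("s5.pkl","wb"))
es=cv2.resize(e["color"][150:260,170:280,::-1],(300,300),interpolation=cv2.INTER_CUBIC)
ts=cv2.resize(t["color"][180:280,280:380,::-1],(300,300),interpolation=cv2.INTER_CUBIC)
cv2.imwrite("pics/w5.png",np.hstack([cv2.resize(c,(500,600)),np.vstack([es,ts])]))
E
```

```text
t 8.05 p [ 0.5142 -0.1564  0.1625] a -12.28 tilt [-0.02  0.09] F [ 0.4 -0.5 -4.5] T [-0.06  0.03 -0.04] op 0.0189 j7 -0.19
[3.7, -0.6, -0.3, -0.1, -0.0, 0.0, -1.0]
[3.8, -0.7, -0.3, -0.1, -0.0, 0.0, -1.0]
```

View pics/w5.png

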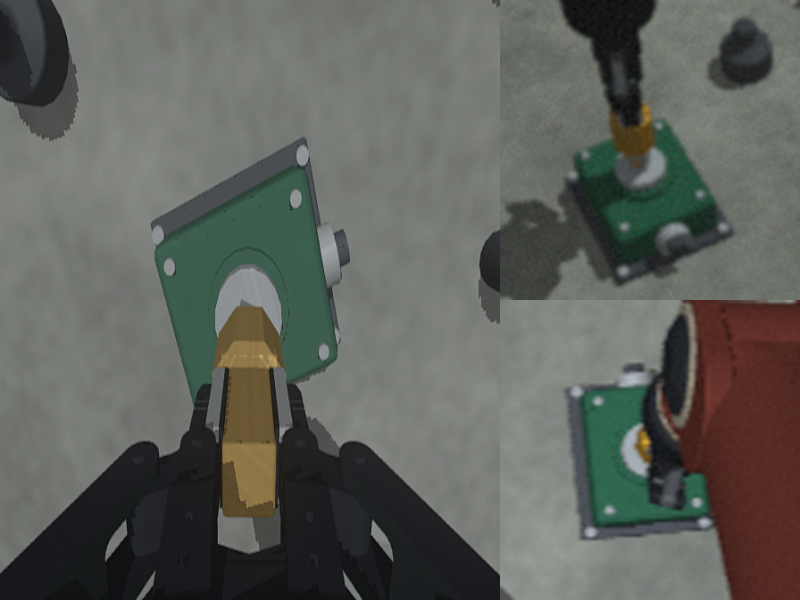

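```bash
python3 - <<'E'
from h import *
d=pickle.load(open("w5.pkl","rb"));W=cloud(d).reshape(-1,3);C=d["color"].reshape(-1,3).astype(int)
m=(np.hypot(W[:,0]-.5131,W[:,1]+.1555)<.03)&(C[:,0]>C[:,2]*1.6)&(C[:,0]>70)
S=W[m];print(len(S),np.percentile(S[:,2],[1,50,95,99.5]))
zt=np.percentile(S[:,2],98)
T=S[S[:,2]>zt-.003];print(len(T),np.median(T,0),cv2.minAreaRect((T[:,:2]*1000).astype(np.float32)))
E
```

```text
8332 [0.1069697  0.17002981 0.18497628 0.18558762]
3146 [ 0.51363608 -0.15501287  0.1843416 ] ((513.4657592773438, -155.995849609375), (20.97779655456543, 19.80825424194336), 77.68387603759766)
```

apply_moves(moves=[[[4,-0.5,-0.4,0,0,0,-1],[4,0,0,0,0,0,-1],[1,0,0,0,0,0,-1],[0,0,0,0,0,0,-1]]])

```text
clock: 8.7
tcp_pos: [0.5135, -0.156, 0.1533]
eef_rot: [-2.411, 1.569, 2.087]
wrist_force: [-0.2, 0.1, -3.4]
opening: 0.0193
```

apply_moves(moves=[[[1,0,0,0,0,0,-1],[0,0,0,0,0,0,-1]]])

```text
clock: 8.95
tcp_pos: [0.5137, -0.1559, 0.1525]
eef_rot: [-2.637, 1.569, 1.86]
wrist_force: [0.2, 0.2, -4.2]
opening: 0.0191
```

apply_moves(moves=[[[1,0,0,0,0,0,-1],[0,0,0,0,0,0,-1]]])

```text
clock: 9.2
tcp_pos: [0.5138, -0.1559, 0.1516]
eef_rot: [-2.894, 1.569, 1.604]
wrist_force: [0.5, 0.1, -3.3]
opening: 0.0193
```

apply_moves(moves=[[[1,0,0,0,0,0,-1],[0,0,0,0,0,0,-1]]])

```text
clock: 9.45
tcp_pos: [0.5139, -0.1559, 0.1508]
eef_rot: [-3.057, 1.569, 1.441]
wrist_force: [0.1, 0.4, 0.2]
opening: 0.019
```

apply_moves(moves=[[[1,0,0,0,0,0,-1],[0,0,0,0,0,0,-1]]])

```text
clock: 9.7
tcp_pos: [0.514, -0.1559, 0.15]
eef_rot: [3.046, 1.569, 1.26]
wrist_force: [0.2, 1.4, 2.9]
opening: 0.0194
```

apply_moves(moves=[[[-0.3,0,0,3,0,0,-1],[0,0,0,3,0,0,-1],[0,0,0,3,0,0,-1],[0,0,0,0,0,0,-1]]])

```text
clock: 10.2
tcp_pos: [0.5139, -0.1558, 0.1493]
eef_rot: [-2.77, 1.569, 1.571]
wrist_force: [3.2, 1.3, -3.9]
opening: 0.0191
```

apply_moves(moves=[[[0,0,0,3,0,0,-1],[0,0,0,3,0,0,-1],[0,0,0,0,0,0,-1]]])

```text
clock: 10.58
tcp_pos: [0.5135, -0.156, 0.1493]
eef_rot: [-2.027, 1.569, 2.21]
wrist_force: [2.7, 0.1, -3.4]
opening: 0.019
```

```bash
python3 go.py .5131 -.1555 .148 -29 1 -1
```

```text
t 10.575 p [ 0.5135 -0.156   0.1493] a -27.22 tilt [-0.06  0.08] F [ 2.7  0.1 -3.4] T [-0.03 -0.35  0.06] op 0.019 j7 -0.4
[1.3, -0.6, -0.3, 1.8, -0.0, 0.1, -1.0]
```

apply_moves(moves=[[[1,-0.4,0,1.8,0,0,-1],[1,0,0,0,0,0,-1],[0,0,0,0,0,0,-1]]])

```text
clock: 10.95
tcp_pos: [0.5132, -0.156, 0.1477]
eef_rot: [-2.247, 1.569, 1.958]
wrist_force: [0.8, -0.8, -3.3]
opening: 0.0191
```

apply_moves(moves=[[[1,0,0,0,0,0,-1],[1,0,0,0,0,0,-1],[0,0,0,0,0,0,-1]]])

```text
clock: 11.32
tcp_pos: [0.5133, -0.1559, 0.1457]
eef_rot: [-2.322, 1.569, 1.883]
wrist_force: [1.1, -0.7, -2.8]
opening: 0.0195
```

```bash
python3 go.py .5131 -.1555 .145 -29 1 -1
```

```text
t 11.325 p [ 0.5133 -0.1559  0.1457] a -29.09 tilt [-0.02  0.08] F [ 1.1 -0.7 -2.8] T [-0.27 -0.46  0.03] op 0.0195 j7 -0.43
[0.7, -0.4, -0.3, -0.1, -0.1, 0.1, -1.0]
```

apply_moves(moves=[[[1,0,0,0,0,0,-1],[1,0,0,0,0,0,-1],[1,0,0,0,0,0,-1],[0,0,0,0,0,0,-1]]])

```text
clock: 11.82
tcp_pos: [0.5134, -0.1558, 0.1428]
eef_rot: [-2.51, 1.569, 1.695]
wrist_force: [2.0, -1.4, -1.9]
opening: 0.0192
```

apply_moves(moves=[[[1,0,0,0,0,0,-1],[0,0,0,0,0,0,-1]]])

```text
clock: 12.08
tcp_pos: [0.5135, -0.1558, 0.142]
eef_rot: [-2.645, 1.569, 1.559]
wrist_force: [2.7, -0.7, -1.0]
opening: 0.019
```

apply_moves(moves=[[[1,0,0,0,0,0,-1],[0,0,0,0,0,0,-1]]])

```text
clock: 12.32
tcp_pos: [0.5139, -0.156, 0.141]
eef_rot: [2.889, 1.569, 0.81]
wrist_force: [3.6, -2.0, 0.1]
opening: 0.0191
```

apply_moves(moves=[[[0.5,0.6,0,0,0,0,-1],[0.5,0,0,0,0,0,-1],[0,0,0,0,0,0,-1]]])

```text
clock: 12.7
tcp_pos: [0.514, -0.156, 0.1401]
eef_rot: [-2.692, 1.569, 1.513]
wrist_force: [2.0, -1.1, 4.0]
opening: 0.0192
```

apply_moves(moves=[[[1,0,0,0,0,0,-1],[0,0,0,0,0,0,-1]]])

```text
clock: 12.95
tcp_pos: [0.5138, -0.1559, 0.139]
eef_rot: [-2.342, 1.569, 1.863]
wrist_force: [2.0, -1.3, 4.4]
opening: 0.019
```

```bash
python3 go.py .5131 -.1555 .145 -29 1 -1
```

```text
t 12.95 p [ 0.5138 -0.1559  0.139 ] a -29.09 tilt [-0.03  0.1 ] F [ 2.  -1.3  4.4] T [-0.25 -0.52 -0.01] op 0.019 j7 -0.43
[-6.0, -0.8, -0.0, -0.1, -0.1, 0.1, -1.0]
```

apply_moves(moves=[[[1,0.2,0,0,0,0,-1],[0,0,0,0,0,0,-1]]])

```text
clock: 13.2
tcp_pos: [0.5136, -0.1558, 0.1372]
eef_rot: [-2.044, 1.568, 2.161]
wrist_force: [2.6, -1.4, -1.5]
opening: 0.0189
```

apply_moves(moves=[[[1,0,0,0,0,0,-1],[0,0,0,0,0,0,-1]]])

```text
clock: 13.45
tcp_pos: [0.5136, -0.1559, 0.1363]
eef_rot: [-1.985, 1.568, 2.22]
wrist_force: [1.4, -0.4, 0.3]
opening: 0.0189
```

apply_moves(moves=[[[1,0,0,0,0,0,-1],[0,0,0,0,0,0,-1]]])

```text
clock: 13.7
tcp_pos: [0.5137, -0.156, 0.1356]
eef_rot: [-2.005, 1.569, 2.199]
wrist_force: [2.8, -0.1, 1.3]
opening: 0.0191
```

Balls seem to be engaging, so I'll keep going down in small steps.

apply_moves(moves=[[[1,0.2,0,0,0,0,-1],[0,0,0,0,0,0,-1]]])

```text
clock: 13.95
tcp_pos: [0.5136, -0.1562, 0.1344]
eef_rot: [-1.877, 1.568, 2.328]
wrist_force: [2.2, -1.2, -0.5]
opening: 0.0191
```

apply_moves(moves=[[[1,0,0,0,0,0,-1],[0,0,0,0,0,0,-1]]])

```text
clock: 14.2
tcp_pos: [0.5136, -0.1562, 0.1332]
eef_rot: [-1.854, 1.568, 2.351]
wrist_force: [2.6, -1.1, -2.1]
opening: 0.019
```

apply_moves(moves=[[[1,0,0,0,0,0,-1],[0,0,0,0,0,0,-1]]])

```text
clock: 14.45
tcp_pos: [0.5138, -0.1562, 0.1326]
eef_rot: [-1.889, 1.569, 2.315]
wrist_force: [1.5, -0.2, -1.9]
opening: 0.0186
```

apply_moves(moves=[[[1,0,0,0,0,0,-1],[0,0,0,0,0,0,-1]]])

```text
clock: 14.7
tcp_pos: [0.5137, -0.1564, 0.1306]
eef_rot: [-1.879, 1.568, 2.325]
wrist_force: [3.2, -1.2, -9.7]
opening: 0.0191
```

apply_moves(moves=[[[1,0,0,0,0,0,-1],[0,0,0,0,0,0,-1]]])

```text
clock: 14.95
tcp_pos: [0.5137, -0.1563, 0.1303]
eef_rot: [-1.845, 1.568, 2.359]
wrist_force: [2.2, -1.3, -8.2]
opening: 0.0192
```

apply_moves(moves=[[[1,0,0,0,0,0,-1],[0,0,0,0,0,0,-1]]])

```text
clock: 15.2
tcp_pos: [0.5137, -0.1561, 0.1297]
eef_rot: [-1.884, 1.569, 2.321]
wrist_force: [2.6, -1.8, -5.3]
opening: 0.0193
```

apply_moves(moves=[[[1,0,0,0,0,0,-1],[0,0,0,0,0,0,-1]]])

```text
clock: 15.45
tcp_pos: [0.5135, -0.156, 0.1287]
eef_rot: [-1.852, 1.568, 2.353]
wrist_force: [1.1, -0.4, -3.4]
opening: 0.019
```

apply_moves(moves=[[[1,0,0,0,0,0,-1],[0,0,0,0,0,0,-1]]])

```text
clock: 15.7
tcp_pos: [0.5136, -0.1559, 0.1279]
eef_rot: [-1.874, 1.568, 2.33]
wrist_force: [0.2, 0.1, -1.4]
opening: 0.0196
```

apply_moves(moves=[[[1,0,0,0,0,0,-1],[0,0,0,0,0,0,-1]]])

```text
clock: 15.95
tcp_pos: [0.5136, -0.1559, 0.1271]
eef_rot: [-1.886, 1.568, 2.319]
wrist_force: [-2.2, 0.0, 3.3]
opening: 0.0191
```

```bash
python3 go.py .5131 -.1555 .128 -29 1 -1;  python3 - <<'E'
from h import *
from rig import *
d=get_image("wrist");c=d["color"][:,:,::-1]
e=get_image("scene")
es=cv2.resize(e["color"][170:260,180:270,::-1],(360,360),interpolation=cv2.INTER_CUBIC)
cv2.imwrite("pics/w6.png",np.hstack([cv2.resize(c[120:],(430,360)),es]))
E
```

```text
t 15.95 p [ 0.5136 -0.1559  0.1271] a -29.09 tilt [-0.09  0.1 ] F [-2.2  0.   3.3] T [0.19 0.5  0.08] op 0.0191 j7 -0.44
[-0.9, -0.7, -0.1, -0.1, -0.0, 0.1, -1.0]
```

View pics/w6.png

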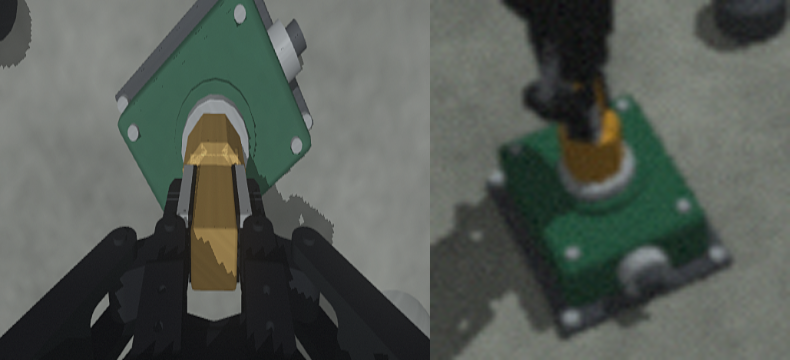

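apply_moves(moves=[[[1,0,0,0,0,0,-1],[0,0,0,0,0,0,-1]]])

```text
clock: 16.3
tcp_pos: [0.5136, -0.156, 0.1264]
eef_rot: [-1.861, 1.568, 2.344]
wrist_force: [-4.3, 1.1, 8.8]
opening: 0.0191
```

apply_moves(moves=[[[-1,0,0,0,0,0,-1],[-0.8,0,0,0,0,0,-1],[0,0,0,0,0,0,-1]]])

```text
clock: 16.68
tcp_pos: [0.5136, -0.156, 0.1273]
eef_rot: [-1.91, 1.568, 2.294]
wrist_force: [-2.5, 0.9, 1.1]
opening: 0.0191
```

apply_moves(moves=[[[-0.4,0,0,0,0,0,-1],[0,0,0,0,0,0,0.2],[0,0,0,0,0,0,0.2],[0,0,0,0,0,0,0.2],[0,0,0,0,0,0,0.2]]])

```text
clock: 17.3
tcp_pos: [0.5143, -0.1563, 0.128]
eef_rot: [-2.494, 1.569, 1.711]
wrist_force: [0.2, 0.3, 0.6]
opening: 0.0515
```

apply_moves(moves=[[[-10,0,0,0,0,0,0.2],[-25,0,0,0,0,0,0.2],[-40,0,0,0,0,0,0.2],[-40,0,0,0,0,0,0.2],[0,0,0,0,0,0,0.2],[0,0,0,0,0,0,0.2]]])

```text
clock: 18.05
tcp_pos: [0.5136, -0.1563, 0.2428]
eef_rot: [-1.91, 1.569, 2.295]
wrist_force: [0.1, -0.5, -0.1]
opening: 0.051
```

```bash
python3 go.py .5131 -.1555 .128 -29 1 -1;  python3 - <<'E'
from h import *
from rig import *
d=get_image("wrist");c=d["color"][:,:,::-1]
e=get_image("scene")
es=cv2.resize(e["color"][170:260,180:270,::-1],(360,360),interpolation=cv2.INTER_CUBIC)
cv2.imwrite("pics/w7.png",np.hstack([cv2.resize(c,(430,360)),es]))
cv2.imwrite("pics/s7.png",e["color"][:,:,::-1])
W=cloud(d).reshape(-1,3);C=d["color"].reshape(-1,3).astype(int)
m=(np.hypot(W[:,0]-.5131,W[:,1]+.1555)<.03)&(C[:,0]>C[:,2]*1.6)&(C[:,0]>70)
S=W[m];zt=np.percentile(S[:,2],98)
T=S[S[:,2]>zt-.003];print(zt,len(T),np.median(T,0),cv2.minAreaRect((T[:,:2]*1000).astype(np.float32)))
Z=W[(np.hypot(W[:,0]-.5131,W[:,1]+.1555)<.0235)&(W[:,2]<.08)&(W[:,2]>.06)];print("collar",np.median(Z[:,2]),len(Z))
E
```

```text
t 18.05 p [ 0.5136 -0.1563  0.2428] a -29.1 tilt [-0.08  0.09] F [ 0.1 -0.5 -0.1] T [-0.   -0.   -0.04] op 0.051 j7 -0.39
[114.8, -0.6, -0.4, -0.1, -0.0, 0.1, -1.0]
0.15062689566362303 924 [ 0.51229946 -0.15534332  0.14964329] ((512.2647705078125, -155.76136779785156), (19.820730209350586, 19.604631423950195), 60.062034606933594)
collar 0.06970907121689592 727
```

View pics/w7.png

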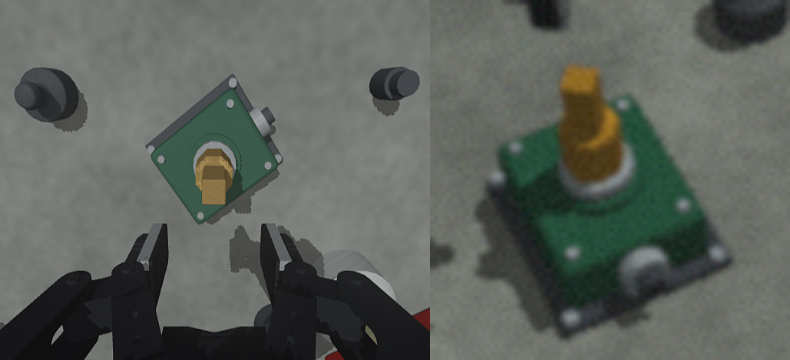

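View pics/s7.png

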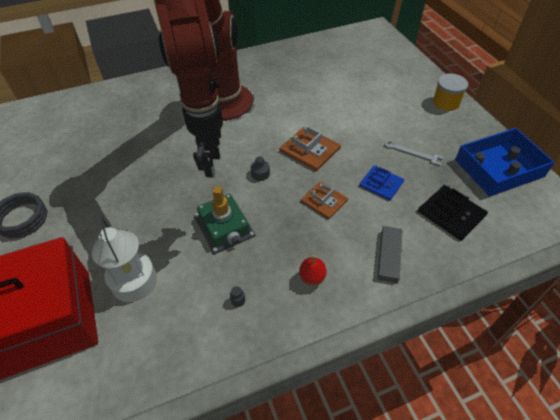

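The shank top is at 0.1496–0.1506 m, against an expected 0.150 m when home. The socket is upright, and the other objects look unmoved.

```bash
python3 -c "
from rig import *
print(hand_in())"
```

```text
the job is handed in; nothing more can be done
None
```

The brass socket is seated on the gearbox's square drive, released, and the job is handed in at about 18 s of the 58 s allowed.

**What I did**
- **Lift:** I gripped the socket by two shank flats and drew it straight up out of the small orange clip.
- **Rest and turn:** I rested it on the square at about 7 N, roughly 17° off the flats, then turned it until it dropped on.
- **Press:** I pressed down in 1 mm steps. The balls gave way, and the force showed them pulling the socket down at a rim height of about 2–3 mm above the collar. I then pushed to about 13 N to seat the rim. The largest push read was well below the 30 N limit.
- **Release:** I eased the push off, opened the gripper and raised the arm about 115 mm clear.

**Last checks**
- **Seating:** The shank top measured 0.150 m above the shelf, which is the 70 mm collar plus the 80 mm socket. The rim is fully home, and the collar was back at 69.7 mm.
- **Upright:** The shank's yaw matches the drive's flats (60° against about 61°). The shank-top centre is about 1 mm from the collar centre, which is within the camera calibration and the play of the fit.
- **Contact:** With the arm clear, the wrist force was about zero.
- **Other objects:** In the final scene picture the lantern, float, weights, whetstone, spanner and steel socket look unmoved. I judged that by eye and did not measure it.

No check failed. Forces were only read at the end of each step, so a brief peak at the click would not have shown.

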